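# Seat a kiln prop in the V-block length gauge

### The arm

A 7-joint arm with a two-finger parallel gripper is mounted at the origin on the work surface. World frame = base frame: x ahead of the robot, y to its left, z up, the work surface at z = 0. Lengths are in m, angles in rad, forces in N, time in s.
With the tool pointing down it reaches from about 0.35 to 0.9 m from the base axis. Payload 8.1 kg.
Tool frame: the origin (TCP) lies midway between the tips of the shut fingers; the grasp point (between the pads) lies arm.tcp_to_grasp behind it (arm.tcp_to_grasp is the distance from the TCP to the grasp point, in m); z points along the fingers, y is the line along which they close (so a half turn about z gives the same grasp; the last joint's range is limited). The gripper opens to 92 mm and grips with 3 to 60 N. Pads are 19 mm wide; open, the fingers measure 130 mm over their backs; the gripper's body (75 mm by 190 mm) begins 47 mm behind the grasp point.
Start: joints at [1.024, 0.434, 0.025, 1.573, -0.012, 1.134, -0.075], TCP at [0.268, -0.564, 0.227] pointing down, gripper open.
Joint ranges: [-2.62, 2.62], [-0.44, 2.09], [-1.27, 1.32], [0.08, 2.57], [-1.32, 4.46], [0.12, 2], [-2.74, 2.74]. Speed limits (rad/s): [2.22, 2.22, 3.01, 3.01, 3.14, 3.14, 3.14].

### API

Orientations are given as a rotation vector (axis times angle).
In Python, from cell import observe, get_image, arm gives the robot as it stands. The module is installed in compiled form; this text tells all that it offers.
- The arm moves only by the tool drive_tool, never from a script. Its argument "steps" is a list of rows, each a list of 5 numbers: the closure, from 0 (fully open) to 1 (shut), then the shift along the world's x, y, z in mm, then the turn about the world's z in rad. In form: [[hand, x, y, z, roll], ...]. A call has 1 to 20 rows; each row shifts and turns the commanded pose from where the row before left it; what a row does not reach is not made up. A row lasts 1/12 s, in which the tool goes at most 41.7 mm and 7.16 degrees, less where a joint would pass 70% of its speed; a pose out of reach is approached as far as the arm can. A call with a gripper value outside its range is refused whole. The fingers move at their own pace and stop on an object; "grip_force" is the grip in N (left out, the last holds). Time passes only in rows, so rows that do not move let the fingers close. It gives the time, the measured TCP pose, the force, the opening and the grip force at its end, in the units of the state.
- observe(): the state, without advancing time (a new reading comes with each control period).
- get_image(name): name is "side" or "top" or "wrist"; returns a dict with "image" (480x640x3 uint8, red, green, blue), "vfov" (degrees; the focal length in pixels is half the picture's height over the tangent of half this angle, whatever the lens; pixels are square), "cx", "cy" (the principal point, pixels), "xyz" and "attitude" of the camera in the world. Camera axes: x right, y down, z forward; pixel columns grow to the right and rows downward; lengths in m; the calibration is good to about 2 mm. The wrist camera is an equidistant fisheye: a pixel r from the principal point sees the ray r / f radians off the axis. A picture is of the moment at which its call begins. There is no depth.
- arm.sign_off(): hands the job in; it is judged then, once.
The state is a dict: "clock": time; "joints": joint angles; "dq": joint speeds; "joint_efforts": joint torques, N m; "position": TCP position; "ee_rot": TCP orientation; "force": force on the tool from outside, world axes, zero at the start; "ft_torque": the same for the moment, N m; "width": opening from 0.0 (shut) to 1.0 (fully open); "gripper_force": force on a finger pad.
Only numpy, scipy, OpenCV 4.12 (cv2) and the standard library are available. Lean on these libraries where they do the work, as an engineer would, in place of code of your own. Each camera call takes 0.05 s, during which the arm holds its last target. There are 200 camera calls.

### The job

Before the kiln is packed, the longest of the three kiln props on the board is to be checked in the length gauge. Lay it in the V-block from the open end, then push it along the V, under the sprung roller, until it bears firmly on the stop screw, and leave it there seated on both flanks. Lay it rather than drop it, press the stop by feel and gently so that its setting is not knocked, and leave the other props and the pottery where they are.

Things in the scene. Friction and masses are not known exactly. Their poses are not given: they have to be found in the camera images.
- prop_long: the longest kiln prop itself (see its centre); origin on its lower side as it lay at the start, 22 mm off its axis
- prop_long_centre (a point): centre of the longest kiln prop: a plain solid cream ceramic cylinder, 44 mm diameter, 120 mm long, 0.3 to 0.5 kg, lying on the prop board in any one of its three places. x is the prop's axis (either end is the same).
- prop_mid_centre (a point): centre of the middle prop of the same make, 44 mm diameter, 90 mm long, lying on the board; not to be moved
- prop_short_centre (a point): centre of the short prop of the same make, 44 mm diameter, 65 mm long, lying on the board; not to be moved
- prop_board: fixed plank 190 mm (x) by 290 mm (y), 18 mm thick, origin at the centre of its underside, z up. Three pairs of battens along its x, 8 mm high, at y = -92, 0 and 92 mm; one prop lies along each pair, parallel to the plank's x, its axis 42 mm above the table, its centre within 20 mm of the plank's middle (x = 0).
- gauge: fixed length gauge, origin on the table under the V, z up, x the way a prop is pushed home (from the open mouth, on the robot's side, to the stop). Cast base 230 by 112 mm (x from -103 mm), 14 mm high. On it a steel V-block 64 mm wide, x from -80 mm (mouth) to 60 mm, flat tops beside the V 47.7 mm above the table. Bridge cheeks at x 44 to 62 mm, y 33 to 39 mm each side, cap up to 121 mm.
- vee_mouth (a point): point at the open mouth of the V-block (gauge x = -80 mm, y = 0) on the axis line of a 44 mm prop seated on both flanks, 61 mm above the table; x points along the 90-degree V to the stop
- flank_left: left (+y) flank of the V, bare steel, 25 mm deep at 45 degrees; same origin and axes as the gauge. A finger that pushes on the prop's end also rubs on it: if it bears down meanwhile, the drag grows and the prop can bind in the V, so keep the push level and ease upwards when an upward force builds up on the tool.
- flank_right: right (-y) flank of the V; same origin and axes as the gauge
- holddown: arm of the sprung hold-down, origin at its pivot (gauge x 55 mm, 94 mm up). Its free roller, 30 mm diameter, at gauge x 20 mm, hangs 4 mm lower than a seated prop's top: a prop's end meets it at gauge x 10 mm, lifts it by x 20 mm (7 to 14 N of push in all), then slides on beneath it with 4 to 10 N of steady drag, pressed down with 5 to 6 N.
- stop: bracket of the back stop and the stop screw it carries; origin at table level, gauge x 83 mm. The screw's domed nose, 18 mm diameter, faces the mouth on the prop's axis line. It was set by hand, its tip anywhere from gauge x 28 to 56 mm: find it by feel. Home is 4 to 8 N on it beyond the drag (3 N at least); over 12 N knocks the setting and spoils the job.
- bowl: unfired bowl, 110 mm across, 55 mm high, standing on the table; not to be moved
- vase: small bottle vase, 68 mm across, 132 mm high, standing on the table; not to be moved
- cup: small cup, 68 mm across, 55 mm high, standing on the table; not to be moved
There are look-alikes about, which are no part of the job. What is shaped like the prop_long but green is not meant.

How it is judged:
By the outcome, as a careful person would: the job done as asked, in the order asked, and still so for the second after the job is handed in, with the robot touching nothing.
It also fails if it takes over 72 s, if anything falls off the work surface, if the arm or the gripper's body presses on something with over 40 N, if the wrist force passes 120 N, or if a joint passes its speed limit or range.

## Working session

There is one attempt and no reset: what is moved stays moved. The work goes in short steps, Python scripts to look and compute and a tool call to move; the robot and the scene stay as the last step left them, time stands still between calls to the robot, and variables do not carry over. Pictures are saved under pics/ and viewed, at most 10 in all, crops included, and the job is handed in when it is done.

Besides the shell and the picture viewer there is one more tool, called after "Call:" by a JSON object that holds its "method" and its "body", one argument or row to a line. drive_tool: Moves the arm, as the interface text tells. Its arguments: {"type":"object","properties":{"steps":{"type":"array"},"grip_force":{"type":"number"}},"required":["steps"]}

```bash
mkdir -p pics
cat > h.py <<'E'
import numpy as np, cv2
from cell import observe, get_image, arm
from scipy.spatial.transform import Rotation as R
def rot(a):
    a=np.array(a,float)
    return a if a.shape==(3,3) else (R.from_rotvec(a).as_matrix() if a.size==3 else R.from_quat(a).as_matrix())
def cam(d):
    return {k:(np.array(v).tolist()) for k,v in d.items() if k!='image'}
def ray(c,u,v,fish=False):
    f=240/np.tan(np.radians(c['vfov'])/2); x=np.array([u-c['cx'],v-c['cy']])
    if fish:
        r=np.hypot(*x); t=r/f; d=np.array([*(x/max(r,1e-9)*np.sin(t)),np.cos(t)])
    else: d=np.array([*(x/f),1])
    return rot(c['attitude'])@d
def onz(c,u,v,z,fish=False):
    d=ray(c,u,v,fish); p=np.array(c['xyz']); return p+d*(z-p[2])/d[2]
def proj(c,P):
    f=240/np.tan(np.radians(c['vfov'])/2); q=rot(c['attitude']).T@(np.array(P)-c['xyz']); return f*q[:2]/q[2]+[c['cx'],c['cy']]
E
python3 - <<'E'
from h import *
import json
o=observe(); print(o); print(arm.tcp_to_grasp)
for n in('top','side'):
    d=get_image(n); cv2.imwrite(f'pics/{n}.png',d['image'][:,:,::-1]); json.dump(cam(d),open(n+'.json','w')); print(n,cam(d))
E
```

```text
{'clock': 0.0, 'joints': array([ 1.02441227,  0.43524427,  0.0249584 ,  1.57412142, -0.01158374,
        1.13399084, -0.07509316]), 'dq': array([-0.00032881, -0.00236423, -0.00056963,  0.00036858,  0.00044439,
        0.00130116,  0.00140868]), 'joint_efforts': array([ 1.49341460e-03, -6.67849231e+01,  9.85989086e-01, -3.14455712e+01,
       -6.03735773e-02,  4.27912152e-02,  1.92550501e-04]), 'position': array([ 0.2680746 , -0.5640084 ,  0.22592218]), 'ee_rot': array([-3.06308415e+00, -6.90983552e-01,  7.95123952e-04]), 'force': array([ 0.72574453, -0.74911928,  0.16515224]), 'ft_torque': array([-0.03832509, -0.0374536 ,  0.03731389]), 'gripper_force': 0.0, 'width': 1.002268681882738}
0.0188
top {'vfov': 47.924891787945974, 'cx': 322.1904323223907, 'cy': 237.98866775344231, 'xyz': [0.44186429688229717, 0.06235997139686725, 1.2340874551560783], 'attitude': [-2.217212350911334, 2.17231305065914, -0.10468175181740233]}
side {'vfov': 47.5919169885232, 'cx': 313.33078052722635, 'cy': 239.9551544197966, 'xyz': [-0.2822512965019803, 1.0338587500481589, 0.863634018632595], 'attitude': [-0.8450350594383378, 2.3228892675396344, -1.3345426817385893]}
```

View pics/top.png

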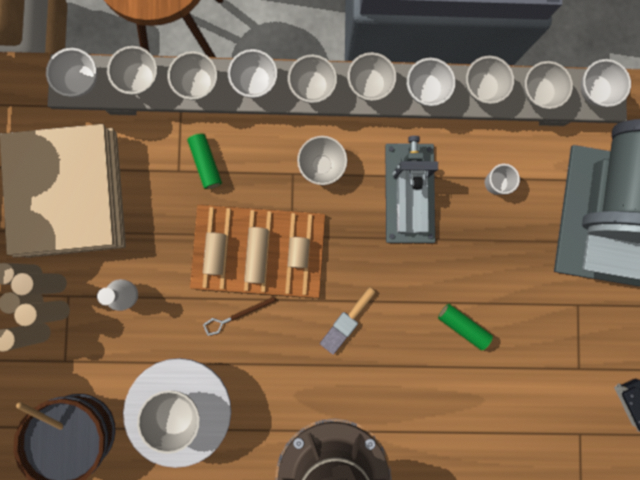

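View pics/side.png

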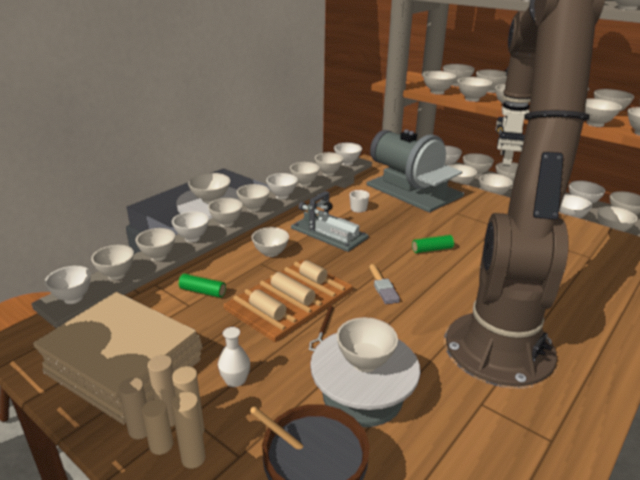

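The top view shows three cream props on the board: (214,254) about 42 px long, (257,255) about 56 px and (299,253) about 31 px. The middle one fits the 120 mm prop. The green cylinders at (204,160) and (466,327) are look-alikes. The gauge is at about (411,190) with its mouth towards the bottom of the picture. I'll confirm with an enlarged crop.

Run:
```python
from h import *
im=cv2.imread('pics/top.png')
a=cv2.resize(im[200:305,185:335],None,fx=4,fy=4,interpolation=cv2.INTER_CUBIC)
b=cv2.resize(im[130:250,380:445],None,fx=4,fy=4,interpolation=cv2.INTER_CUBIC)[:,:200*4]
h=max(a.shape[0],b.shape[0]); 
p=lambda x:cv2.copyMakeBorder(x,0,h-x.shape[0],0,0,cv2.BORDER_CONSTANT)
a=p(a)[:, :530]; o=np.hstack([a,p(b)]); print(o.shape); cv2.imwrite('pics/crop.png',o)
```

```text
(480, 790, 3)
```

View pics/crop.png

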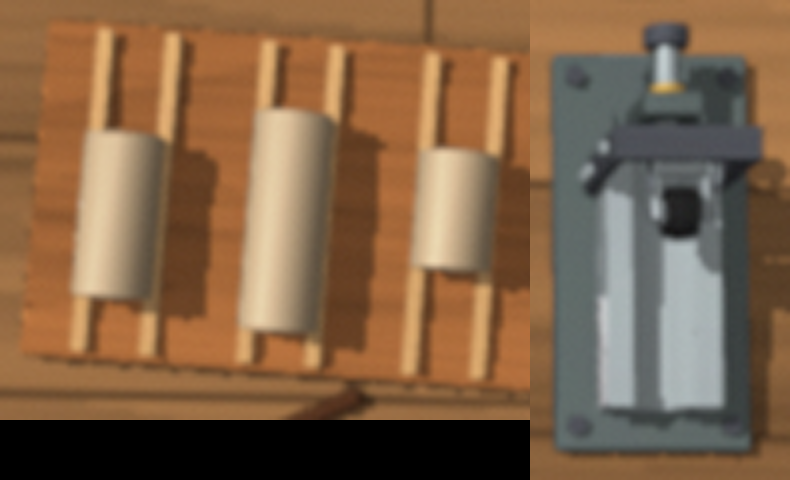

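The crop confirms it: the long prop is the middle one, with end centres at crop (295,113) and (279,331). The gauge base corners are at (554,57), (745,60), (557,450) and (750,452), and the V mouth corners are at (600,405) and (724,408).

Run:
```python
from h import *
import json
c=json.load(open('top.json'))
A=lambda u,v,z:onz(c,185+u/4,200+v/4,z)
B=lambda u,v,z:onz(c,380+(u-530)/4,130+v/4,z)
p,q=A(295,113,.042),A(279,331,.042); d=p-q
print('prop',(p+q)/2,np.linalg.norm(d),np.degrees(np.arctan2(d[1],d[0])))
for e in [(85,131,162,137,72,294,150,299),(416,147,496,153,411,265,489,272)]:
    a=A((e[0]+e[2])/2,(e[1]+e[3])/2,.042);b=A((e[4]+e[6])/2,(e[5]+e[7])/2,.042);print('other',(a+b)/2,np.linalg.norm(a-b))
tl,tr,bl,br=[B(*x,.014) for x in((554,57),(745,60),(557,450),(750,452))]
print(tl,tr,bl,br,np.linalg.norm(tl-bl),np.linalg.norm(bl-br),np.linalg.norm(tl-tr))
d=(tl+tr-bl-br)/2; g=d/np.linalg.norm(d); ctr=(tl+tr+bl+br)/4
print('gauge org',ctr-g*.012,'yaw',np.degrees(np.arctan2(g[1],g[0])))
m=(B(600,405,.0477)+B(724,408,.0477))/2; print('mouth',m,'exp',ctr-g*.092, np.linalg.norm(B(600,405,.0477)-B(724,408,.0477)))
o=observe(); print(R.from_rotvec(o['ee_rot']).as_matrix())
```

```text
prop [0.48780298 0.17993678 0.042     ] 0.12033557697920368 -2.560534754955826
other [0.48950074 0.27311816 0.042     ] 0.08956492898037192
other [0.49655752 0.08878502 0.042     ] 0.06552042416327845
[ 0.75076094 -0.10666394  0.014     ] [ 0.7518071  -0.21709564  0.014     ] [ 0.52422155 -0.11086423  0.014     ] [ 0.52540553 -0.22097768  0.014     ] 0.22657833185132897 0.11011981990380272 0.1104366577311534
gauge org [ 0.62605069 -0.16411447  0.014     ] yaw 1.0222842772537468
mouth [ 0.54730252 -0.16411766  0.0477    ] exp [ 0.54606342 -0.16554177  0.014     ] 0.06891552618792225
[[ 9.03132961e-01  4.29360311e-01 -7.60871336e-04]
 [ 4.29360967e-01 -9.03132022e-01  1.30786165e-03]
 [-1.25623382e-04 -1.50786142e-03 -9.99998855e-01]]
```

Call:
{"method": "drive_tool", "body": {
  "steps": [
    [0.3,10,33,-1,-0.0245],
    [0.3,10,33,-1,-0.0245],
    [0.3,10,33,-1,-0.0245],
    [0.3,10,33,-1,-0.0245],
    [0.3,10,33,-1,-0.0245],
    [0.3,10,33,-1,-0.0245],
    [0.3,10,33,-1,-0.0245],
    [0.3,10,33,-1,-0.0245],
    [0.3,10,33,-1,-0.0245],
    [0.3,10,33,-1,-0.0245],
    [0.3,10,33,-1,-0.0245],
    [0.3,10,33,-1,-0.0245],
    [0.3,10,33,-1,-0.0245],
    [0.3,10,33,-1,-0.0245],
    [0.3,10,33,-1,-0.0245],
    [0.3,10,33,-1,-0.0245],
    [0.3,10,33,-1,-0.0245],
    [0.3,10,33,-1,-0.0245],
    [0.3,10,33,-1,-0.0245],
    [0.3,10,33,-1,-0.0245]
  ],
  "grip_force": 25
}}

```text
clock: 1.77
position: [0.4683, 0.0971, 0.2066]
ee_rot: [3.141, -0.075, -0.0]
force: [0.7, -0.4, 0.1]
width: 0.698
gripper_force: 0.0
```

Call:
{"method": "drive_tool", "body": {
  "steps": [
    [0.3,5,21,-15,0],
    [0.3,5,21,-20,0],
    [0.3,5,21,-20,0],
    [0.3,5,20,-20,0],
    [0.3,0,0,0,0],
    [0.3,0,0,0,0]
  ]
}}

```text
clock: 2.27
position: [0.4873, 0.1792, 0.1305]
ee_rot: [3.14, -0.069, -0.005]
force: [-0.8, -1.3, 0.7]
width: 0.701
gripper_force: 0.0
```

Run:
```python
from h import *
import json
d=get_image('wrist'); cv2.imwrite('pics/w1.png',d['image'][:,:,::-1]); json.dump(cam(d),open('w1.json','w')); print(cam(d), observe()['position'],observe()['ee_rot'])
```

```text
{'vfov': 65.70646984690485, 'cx': 319.5379389814961, 'cy': 239.64800054923214, 'xyz': [0.5699274783817853, 0.1768552914592662, 0.2888718505302592], 'attitude': [2.0113181353236, -2.103164076897118, -0.32537154984907807]} [0.48787249 0.17818007 0.13136498] [ 3.13991609e+00 -7.17283559e-02 -2.35496423e-03]
```

View pics/w1.png

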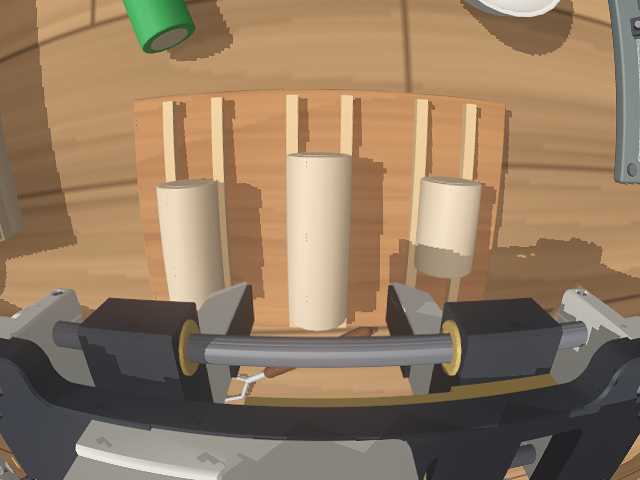

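The wrist view shows the prop between the open fingers. Its far end's top rim is at (319,153), its near end's top edge at about (318,320), and its sides at row 240 are at columns 288 and 351.

Run:
```python
from h import *
import json
c=json.load(open('w1.json'))
for u,v,z in((319.5,153,.064),(319.5,240,.045),(319,200,.045),(318.5,300,.045),(318,320,.062),(318,329,.025)): print(onz(c,u,v,z,True))
```

```text
[0.55304786 0.17736624 0.064     ]
[0.49213162 0.18005727 0.045     ]
[0.52018594 0.17914303 0.045     ]
[0.44604411 0.18284285 0.045     ]
[0.43889701 0.1834963  0.062     ]
[0.40888703 0.18497957 0.025     ]
```

Call:
{"method": "drive_tool", "body": {
  "steps": [
    [0.3,2,2,-20,0],
    [0.3,0,0,-20,0],
    [0.3,0,0,-20,0],
    [0.3,0,0,-20,0],
    [0.3,0,0,-12,0],
    [0.3,0,0,-7,0],
    [0.3,0,0,0,0],
    [0.3,0,0,0,0]
  ]
}}

```text
clock: 2.98
position: [0.4909, 0.18, 0.0335]
ee_rot: [3.141, -0.074, 0.001]
force: [-0.2, 0.3, 0.3]
width: 0.701
gripper_force: 0.0
```

Call:
{"method": "drive_tool", "body": {
  "steps": [
    [0.6,0,0,-2,0],
    [0.6,0,0,0,0],
    [0.6,0,0,0,0],
    [0.7,0,0,0,0],
    [0.7,0,0,0,0],
    [0.7,0,0,0,0],
    [0.7,0,0,0,0]
  ],
  "grip_force": 25
}}

```text
clock: 3.57
position: [0.4907, 0.1802, 0.0312]
ee_rot: [3.14, -0.073, 0.001]
force: [-0.8, -2.7, 6.6]
width: 0.474
gripper_force: 25.0
```

Call:
{"method": "drive_tool", "body": {
  "steps": [
    [0.7,0,0,3,0],
    [0.7,0,0,6,0],
    [0.7,0,0,12,0],
    [0.7,0,0,20,0],
    [0.7,0,0,20,0],
    [0.7,0,0,20,0],
    [0.7,0,0,20,0],
    [0.7,0,0,0,0],
    [0.7,0,0,0,0]
  ],
  "grip_force": 40
}}

```text
clock: 4.32
position: [0.4907, 0.1809, 0.1324]
ee_rot: [-3.14, 0.073, -0.003]
force: [0.2, -1.4, -5.2]
width: 0.473
gripper_force: 40.0
```

Run:
```python
from h import *
import json
d=get_image('wrist'); cv2.imwrite('pics/w2.png',d['image'][:,:,::-1]); json.dump(cam(d),open('w2.json','w')); o=observe(); print(cam(d)); print(o['position'],o['ee_rot'],o['force'],o['ft_torque'])
```

```text
{'vfov': 65.70646984690485, 'cx': 319.5379389814961, 'cy': 239.64800054923214, 'xyz': [0.5725919875125035, 0.17814147534110764, 0.291123089416406], 'attitude': [2.0126870614360994, -2.1087409794873304, -0.3229563367547865]}
[0.48993457 0.18036329 0.13124162] [ 3.14055620e+00 -7.25946723e-02 -5.27737296e-04] [ 0.12141006  0.23776644 -4.05921267] [ 0.04085691  0.03832903 -0.03524819]
```

View pics/w2.png

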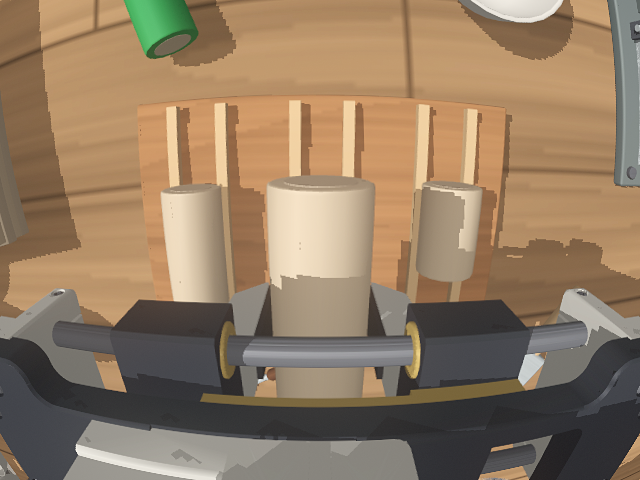

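The prop is held level: its far rim is at about (321,188), its sides are symmetric, and the measured weight is about 4.5 N. Next is the hover behind the gauge mouth.

Call:
{"method": "drive_tool", "body": {
  "steps": [
    [0.7,2,-13,0,0.004],
    [0.7,4,-27,0,0.005],
    [0.7,4,-27,0,0.005],
    [0.7,4,-27,0,0.005],
    [0.7,4,-27,0,0.005],
    [0.7,4,-27,0,0.005],
    [0.7,4,-27,0,0.005],
    [0.7,4,-27,0,0.005],
    [0.7,4,-27,0,0.005],
    [0.7,4,-27,0,0.005],
    [0.7,4,-27,0,0.005],
    [0.7,4,-27,0,0.005],
    [0.7,4,-25,0,0.005],
    [0.7,2,-9,0,0],
    [0.7,0,0,0,0],
    [0.7,0,0,0,0],
    [0.7,0,0,0,0],
    [0.7,0,0,0,0]
  ]
}}

```text
clock: 5.87
position: [0.542, -0.1617, 0.1312]
ee_rot: [-3.14, -0.031, 0.002]
force: [-0.2, -0.6, -4.6]
width: 0.472
gripper_force: 40.0
```

Run:
```python
from h import *
import json
d=get_image('wrist'); cv2.imwrite('pics/w3.png',d['image'][:,:,::-1]); json.dump(cam(d),open('w3.json','w')); o=observe(); print(cam(d)); print(o['position'],o['ee_rot'],o['force'])
c=json.load(open('w2.json'))
for u,v,z in((321,188,.164),(320.5,230,.145)): print(onz(c,u,v,z,True))
```

```text
{'vfov': 65.70646984690485, 'cx': 319.5379389814961, 'cy': 239.64800054923214, 'xyz': [0.6244453443511979, -0.15903061369723273, 0.2897904529118124], 'attitude': [2.075530412623675, -2.035385174942596, -0.3146868720809849]}
[ 0.54217634 -0.1618452   0.13144874] [-3.14077545e+00 -3.11882028e-02  9.03813852e-04] [ 0.17282198  0.36082328 -4.55608694]
[0.55149823 0.17868994 0.164     ]
[0.53100522 0.17976984 0.145     ]
```

View pics/w3.png

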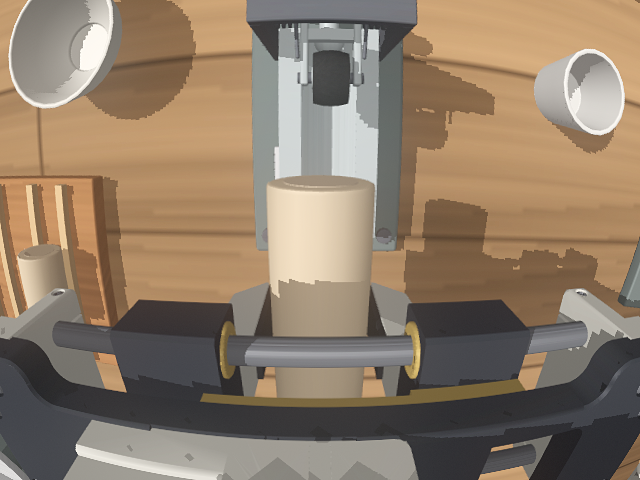

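The wrist view from the hover shows the gauge ahead. Base near corners are at about (257,250) and (397,250), the V-block sides at columns 275 to 380 at row 165, and the roller at about (331,78). I'll enlarge it.

Run:
```python
from h import *
im=cv2.imread('pics/w3.png'); cv2.imwrite('pics/w3c.png',cv2.resize(im[20:260,240:420],None,fx=2.5*1.6/1.6,fy=2.5,interpolation=cv2.INTER_CUBIC))
```

```text
(no output)
```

View pics/w3c.png

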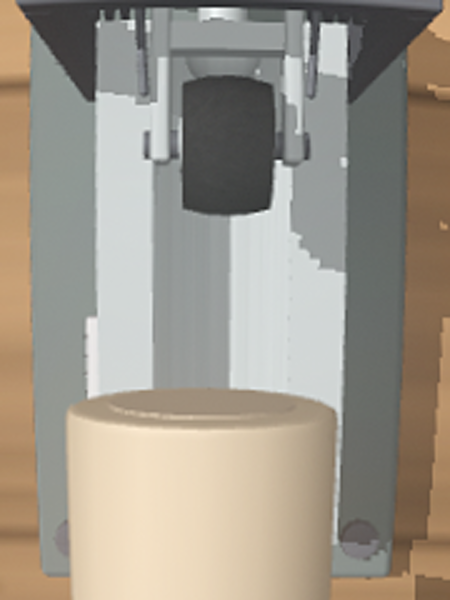

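Run:
```python
from h import *
import json
c=json.load(open('w3.json'))
f=lambda n,u,v,z:print(n,onz(c,240+u/2.5,20+v/2.5,z,True).round(4))
f('BL',42,575,.014);f('BR',392,575,.014);f('b',32,100,.014);f('b',408,100,.014)
for v in(240,370):
  for n,u,z in(('oL',97,.0477),('tL',153,.0477),('ap',230,.030),('tR',289,.0477),('oR',347,.0477)): f(n+str(v),u,v,z)
f('rollL',183,145,.094);f('rollR',274,145,.094)
f('propfront',202,425,.164)
f('propL',68,480,.142);f('propR',336,480,.142)
```

```text
BL [ 0.5277 -0.111   0.014 ]
BR [ 0.5299 -0.2223  0.014 ]
b [ 0.6743 -0.109   0.014 ]
b [ 0.6773 -0.2195  0.014 ]
oL240 [ 0.6307 -0.1326  0.0477]
tL240 [ 0.6307 -0.147   0.0477]
ap240 [ 0.6316 -0.1673  0.03  ]
tR240 [ 0.6316 -0.1819  0.0477]
oR240 [ 0.6323 -0.1969  0.0477]
oL370 [ 0.5966 -0.1328  0.0477]
tL370 [ 0.5967 -0.1474  0.0477]
ap370 [ 0.5951 -0.1681  0.03  ]
tR370 [ 0.5975 -0.183   0.0477]
oR370 [ 0.5981 -0.1983  0.0477]
rollL [ 0.6498 -0.1551  0.094 ]
rollR [ 0.6503 -0.1739  0.094 ]
propfront [ 0.6025 -0.1598  0.164 ]
propL [ 0.5892 -0.1381  0.142 ]
propR [ 0.5901 -0.1822  0.142 ]
```

Call:
{"method": "drive_tool", "body": {
  "steps": [
    [0.7,5,-2,-3,0],
    [0.7,8,-2.5,-10,0],
    [0.7,9,-1,-17,0],
    [0.7,0,0,-17,0],
    [0.7,0,0,-12,0],
    [0.7,0,0,-8,0],
    [0.7,0,0,-4,0],
    [0.7,0,0,-2,0],
    [0.7,0,0,0,0],
    [0.7,0,0,0,0],
    [0.7,0,0,0,0]
  ]
}}

```text
clock: 6.83
position: [0.5649, -0.1691, 0.0595]
ee_rot: [3.141, 0.028, 0.002]
force: [-0.3, 0.5, -4.2]
width: 0.47
gripper_force: 40.0
```

Run:
```python
from h import *
import json
d=get_image('wrist'); cv2.imwrite('pics/w4.png',d['image'][:,:,::-1]); json.dump(cam(d),open('w4.json','w')); 
for i in range(3):
  o=observe(); print(o['position'],o['ee_rot'],o['force'])
  get_image('wrist')
im=d['image'][20:260,240:420,::-1]; cv2.imwrite('pics/w4c.png',cv2.resize(im,None,fx=2.5,fy=2.5,interpolation=cv2.INTER_CUBIC))
```

```text
[ 0.56481711 -0.16914411  0.05954393] [3.14104132e+00 2.77120775e-02 2.04855983e-03] [-0.61202847  0.45710788 -4.45964465]
[ 0.56474518 -0.16909183  0.05943009] [3.14109489e+00 2.77598469e-02 1.73713903e-03] [-0.01187897 -0.25922853 -3.26909736]
[ 0.5646527  -0.1691006   0.05933538] [3.14110186e+00 2.77843393e-02 1.50023802e-03] [-0.03303046 -0.13124664 -3.92999437]
```

View pics/w4c.png

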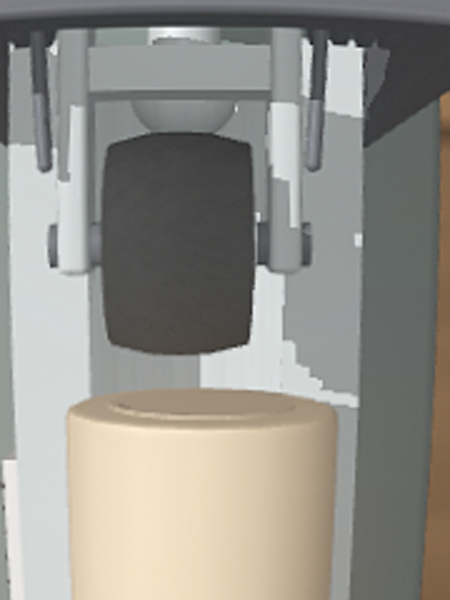

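Run:
```python
from h import *
import json
c=json.load(open('w4.json')); print(c['xyz'])
f=lambda n,u,v,z:print(n,onz(c,240+u/2.5,20+v/2.5,z,True).round(4))
f('oL',10,400,.0477);f('oR',357,400,.0477);f('oL',10,250,.0477);f('oR',361,250,.0477);f('tL',90,370,.0477);f('tR',285,370,.0477);f('apex',200,370,.03)
f('pL',67,430,.070);f('pR',335,430,.070);f('front',202,425,.092)
f('rL',103,245,.094);f('rR',255,245,.094);f('rollnear',180,354,.09)
```

```text
[0.6469139786345113, -0.16644787009250633, 0.21830608318941785]
oL [ 0.6221 -0.1316  0.0477]
oR [ 0.6231 -0.1965  0.0477]
oL [ 0.6502 -0.132   0.0477]
oR [ 0.6511 -0.1961  0.0477]
tL [ 0.6277 -0.1468  0.0477]
tR [ 0.6283 -0.1827  0.0477]
apex [ 0.6259 -0.1672  0.03  ]
pL [ 0.6204 -0.1455  0.07  ]
pR [ 0.6211 -0.1892  0.07  ]
front [ 0.6252 -0.1673  0.092 ]
rL [ 0.6498 -0.1538  0.094 ]
rR [ 0.65   -0.1739  0.094 ]
rollnear [ 0.6348 -0.1641  0.09  ]
```

Call:
{"method": "drive_tool", "body": {
  "steps": [
    [0.7,0,2.8,0,0],
    [0.7,0,0,-2,0],
    [0.7,0,0,-2,0],
    [0.7,0,0,-1,0],
    [0.7,0,0,0,0],
    [0.7,0,0,0,0],
    [0.7,0,0,0,0]
  ]
}}

```text
clock: 7.62
position: [0.5643, -0.1662, 0.0537]
ee_rot: [3.141, 0.028, -0.0]
force: [0.5, -0.2, -3.8]
width: 0.471
gripper_force: 40.0
```

Call:
{"method": "drive_tool", "body": {
  "steps": [
    [0.7,0,0,-1,0],
    [0.7,0,0,0,0],
    [0.7,0,0,-1,0],
    [0.7,0,0,0,0],
    [0.7,0,0,0,0]
  ]
}}

```text
clock: 8.03
position: [0.5643, -0.1662, 0.0517]
ee_rot: [-3.141, -0.028, 0.0]
force: [0.5, 0.0, -3.9]
width: 0.467
gripper_force: 40.0
```

Call:
{"method": "drive_tool", "body": {
  "steps": [
    [0.7,0,0,-0.7,0],
    [0.7,0,0,0,0],
    [0.7,0,0,-0.5,0],
    [0.7,0,0,0,0],
    [0.7,0,0,0,0]
  ]
}}

```text
clock: 8.45
position: [0.5644, -0.1663, 0.0507]
ee_rot: [3.141, 0.028, 0.0]
force: [-0.1, -1.0, -1.6]
width: 0.469
gripper_force: 40.0
```

Call:
{"method": "drive_tool", "body": {
  "steps": [
    [0.7,0,0,-0.4,0],
    [0.7,0,0,0,0],
    [0.7,0,0,0,0],
    [0.7,0,0,0,0]
  ]
}}

```text
clock: 8.78
position: [0.5644, -0.1664, 0.0506]
ee_rot: [3.141, 0.028, 0.0]
force: [-2.7, -0.2, 5.7]
width: 0.466
gripper_force: 40.0
```

Call:
{"method": "drive_tool", "body": {
  "steps": [
    [0.7,0,0,0.3,0],
    [0.7,0,0,0,0],
    [0.45,0,0,0,0],
    [0.4,0,0,0,0],
    [0.4,0,0,0,0],
    [0.4,0,0,0,0]
  ],
  "grip_force": 8
}}

```text
clock: 9.28
position: [0.5645, -0.1659, 0.0504]
ee_rot: [-3.141, -0.028, -0.0]
force: [-0.0, 0.0, 0.3]
width: 0.601
gripper_force: 0.0
```

Call:
{"method": "drive_tool", "body": {
  "steps": [
    [0.4,0,0,3,0],
    [0.4,0,0,10,0],
    [0.4,0,0,20,0],
    [0.4,0,0,25,0],
    [0.5,-10,0,12,0],
    [0.8,-25,-0.5,0,0],
    [1,-30,-0.5,0,0],
    [1,-17,-0.5,0,0],
    [1,0,0,0,0],
    [1,0,0,0,0],
    [1,0,0,0,0]
  ]
}}

```text
clock: 10.2
position: [0.4836, -0.1677, 0.1213]
ee_rot: [3.141, 0.028, 0.003]
force: [0.3, -0.2, 0.2]
width: 0.144
gripper_force: 0.0
```

Run:
```python
from h import *
import json
d=get_image('wrist'); cv2.imwrite('pics/w5.png',d['image'][:,:,::-1]); json.dump(cam(d),open('w5.json','w')); o=observe(); print(cam(d)); print(o['position'],o['ee_rot'],o['force'],o['width'])
```

```text
{'vfov': 65.70646984690485, 'cx': 319.5379389814961, 'cy': 239.64800054923214, 'xyz': [0.5654919222085887, -0.16505624271083297, 0.28010682716213564], 'attitude': [2.074409990654297, -2.0390520365468583, -0.3108031060383507]}
[ 0.48373226 -0.16764668  0.12108798] [3.14123381e+00 2.82834541e-02 2.82492506e-03] [-0.00896287  0.11248048 -0.68188711] 0.09517341512808067
```

View pics/w5.png

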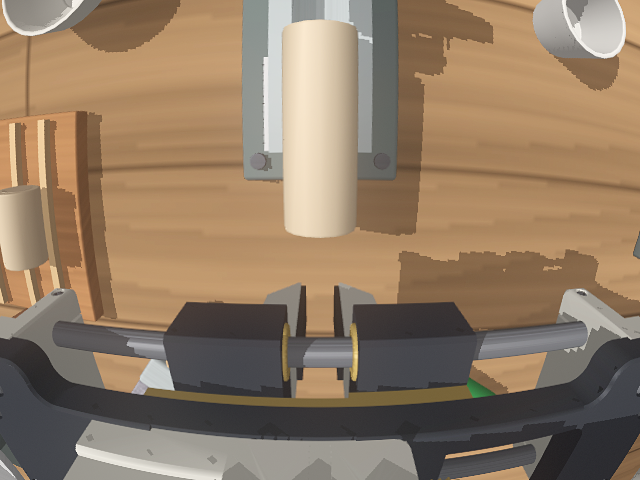

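The prop lies in the V, level and aligned: it spans columns 283 to 357, with its near rim at (320,237). The fingers are clear behind it.

Call:
{"method": "drive_tool", "body": {
  "steps": [
    [1,0,0,-20,0],
    [1,0,0,-20,0],
    [1,0,0,-15,0],
    [1,0,0,-10,0],
    [1,0,0,-4,0],
    [1,0,0,0,0],
    [1,0,0,0,0]
  ],
  "grip_force": 20
}}

```text
clock: 10.83
position: [0.483, -0.1676, 0.0518]
ee_rot: [-3.141, -0.028, -0.001]
force: [-0.0, -0.1, 0.8]
width: 0.006
gripper_force: 0.0
```

Run:
```python
from h import *
import json
c=json.load(open('w5.json')); print(onz(c,320,237,.083,True),onz(c,320,20,.083,True))
print(observe()['position'])
```

```text
[ 0.50538575 -0.16647967  0.083     ] [ 0.62384306 -0.16441609  0.083     ]
[ 0.48299271 -0.16756493  0.05178687]
```

Call:
{"method": "drive_tool", "body": {
  "steps": [
    [1,4,0,0,0],
    [1,4,0.1,0,0],
    [1,2,0,0,0],
    [1,1,0,0,0],
    [1,1,0.1,0,0],
    [1,1,0,0,0],
    [1,1,0,0,0],
    [1,1,0,0,0],
    [1,1,0.1,0,0],
    [1,0,0,0,0]
  ]
}}

```text
clock: 11.67
position: [0.4969, -0.1675, 0.0512]
ee_rot: [3.141, 0.027, -0.004]
force: [-2.9, -0.1, -0.1]
width: 0.005
gripper_force: 1.7
```

Call:
{"method": "drive_tool", "body": {
  "steps": [
    [1,1,0,0,0],
    [1,1,0,0,0],
    [1,1,0,0,0],
    [1,1,0.1,0,0],
    [1,1,0,0,0],
    [1,1,0,0,0],
    [1,1,0,0,0],
    [1,1,0.1,0,0],
    [1,1,0,0,0],
    [1,1,0,0,0]
  ]
}}

```text
clock: 12.5
position: [0.5084, -0.1672, 0.0514]
ee_rot: [3.141, 0.028, -0.0]
force: [-2.3, -0.4, 0.3]
width: 0.002
gripper_force: 1.3
```

Call:
{"method": "drive_tool", "body": {
  "steps": [
    [1,1,0,0,0],
    [1,1,0,0,0],
    [1,1,0,0,0],
    [1,1,0.1,0,0],
    [1,1,0,0,0],
    [1,0,0,0,0]
  ]
}}

```text
clock: 13.0
position: [0.5095, -0.1672, 0.0511]
ee_rot: [3.141, 0.027, -0.011]
force: [-14.8, 0.4, 12.8]
width: 0.002
gripper_force: 7.8
```

Call:
{"method": "drive_tool", "body": {
  "steps": [
    [1,1,0,0,0],
    [1,1,0,0,0],
    [1,1,0,0,0],
    [1,1,0.1,0,0],
    [1,0,0,0,0]
  ]
}}

```text
clock: 13.42
position: [0.5101, -0.1672, 0.0507]
ee_rot: [-3.141, -0.026, 0.021]
force: [-24.8, 1.0, 19.3]
width: 0.008
gripper_force: 13.1
```

Call:
{"method": "drive_tool", "body": {
  "steps": [
    [1,1,0,0,0],
    [1,1,0,0,0],
    [1,1,0,0,0],
    [1,0,0,0,0]
  ]
}}

```text
clock: 13.75
position: [0.513, -0.1672, 0.0507]
ee_rot: [-3.141, -0.026, 0.02]
force: [-22.5, 1.2, 17.3]
width: 0.002
gripper_force: 11.8
```

Call:
{"method": "drive_tool", "body": {
  "steps": [
    [1,0,0,0.7,0],
    [1,0,0,0.7,0],
    [1,0,0,0,0]
  ]
}}

```text
clock: 14.0
position: [0.5181, -0.1669, 0.0523]
ee_rot: [-3.141, -0.027, 0.006]
force: [-7.2, 0.1, -1.5]
width: 0.005
gripper_force: 3.5
```

Call:
{"method": "drive_tool", "body": {
  "steps": [
    [1,0.7,0,0,0],
    [1,0.7,0,0,0],
    [1,0.6,0,0,0],
    [1,0,0,0,0]
  ]
}}

```text
clock: 14.33
position: [0.5205, -0.1669, 0.0522]
ee_rot: [-3.141, -0.027, 0.006]
force: [-6.7, 0.5, -2.1]
width: 0.005
gripper_force: 3.3
```

Call:
{"method": "drive_tool", "body": {
  "steps": [
    [1,0.5,0,0,0],
    [1,0.5,0,0,0],
    [1,0.5,0,0,0],
    [1,0.5,0,0,0],
    [1,0,0,0,0]
  ]
}}

```text
clock: 14.75
position: [0.5225, -0.1669, 0.0522]
ee_rot: [-3.141, -0.028, 0.006]
force: [-6.6, -0.3, -1.5]
width: 0.008
gripper_force: 3.2
```

Call:
{"method": "drive_tool", "body": {
  "steps": [
    [1,0.5,0,0,0],
    [1,0.5,0,0,0],
    [1,0.5,0,0,0],
    [1,0.5,0,0,0],
    [1,0,0,0,0]
  ]
}}

```text
clock: 15.17
position: [0.5245, -0.1669, 0.0521]
ee_rot: [-3.141, -0.028, 0.006]
force: [-6.1, -0.0, -1.3]
width: 0.007
gripper_force: 3.2
```

Call:
{"method": "drive_tool", "body": {
  "steps": [
    [1,0.5,0,0,0],
    [1,0.5,0,0,0],
    [1,0.5,0,0,0],
    [1,0.5,0,0,0],
    [1,0,0,0,0]
  ]
}}

```text
clock: 15.58
position: [0.5265, -0.1669, 0.0521]
ee_rot: [-3.141, -0.028, 0.006]
force: [-5.6, 0.4, -1.8]
width: 0.007
gripper_force: 3.2
```

Call:
{"method": "drive_tool", "body": {
  "steps": [
    [1,0.5,0,0,0],
    [1,0.5,0,0,0],
    [1,0.5,0,0,0],
    [1,0.5,0,0,0],
    [1,0,0,0,0]
  ]
}}

```text
clock: 16.0
position: [0.5286, -0.1669, 0.0521]
ee_rot: [-3.141, -0.028, 0.006]
force: [-6.1, -0.4, -1.4]
width: 0.004
gripper_force: 3.1
```

Call:
{"method": "drive_tool", "body": {
  "steps": [
    [1,0.5,0,0,0],
    [1,0.5,0,0,0],
    [1,0.5,0.1,0,0],
    [1,0.5,0,0,0],
    [1,0,0,0,0]
  ]
}}

```text
clock: 16.42
position: [0.5306, -0.1668, 0.0521]
ee_rot: [-3.141, -0.028, 0.006]
force: [-6.4, -1.0, -1.6]
width: 0.005
gripper_force: 3.1
```

Call:
{"method": "drive_tool", "body": {
  "steps": [
    [1,0.5,0,0,0],
    [1,0.5,0,0,0],
    [1,0.5,0,0,0],
    [1,0.5,0,0,0],
    [1,0,0,0,0]
  ]
}}

```text
clock: 16.83
position: [0.5326, -0.1667, 0.0521]
ee_rot: [-3.141, -0.028, 0.006]
force: [-5.3, 0.8, -1.6]
width: 0.004
gripper_force: 3.0
```

Call:
{"method": "drive_tool", "body": {
  "steps": [
    [1,0.5,0,0,0],
    [1,0.5,0,0,0],
    [1,0.5,0,0,0],
    [1,0.5,0,0,0],
    [1,0,0,0,0]
  ]
}}

```text
clock: 17.25
position: [0.5346, -0.1668, 0.0521]
ee_rot: [-3.141, -0.028, 0.006]
force: [-5.6, 0.3, -1.6]
width: 0.006
gripper_force: 3.0
```

Call:
{"method": "drive_tool", "body": {
  "steps": [
    [1,0.5,0,0,0],
    [1,0.5,0,0,0],
    [1,0.5,0.1,0,0],
    [1,0.5,0,0,0],
    [1,0,0,0,0]
  ]
}}

```text
clock: 17.67
position: [0.5366, -0.1667, 0.0521]
ee_rot: [-3.141, -0.028, 0.006]
force: [-6.9, -0.9, -1.6]
width: 0.002
gripper_force: 3.0
```

Call:
{"method": "drive_tool", "body": {
  "steps": [
    [1,0.5,0,0,0],
    [1,0.5,0,0,0],
    [1,0.5,0,0,0],
    [1,0.5,0,0,0],
    [1,0,0,0,0]
  ]
}}

```text
clock: 18.08
position: [0.5368, -0.1668, 0.0516]
ee_rot: [-3.141, -0.027, 0.011]
force: [-10.9, -0.8, -1.5]
width: 0.004
gripper_force: 5.2
```

Call:
{"method": "drive_tool", "body": {
  "steps": [
    [1,0.4,0,0,0],
    [1,0,0,0,0],
    [1,0,0,0,0],
    [1,0,0,0,0]
  ]
}}

```text
clock: 18.42
position: [0.5368, -0.1668, 0.0516]
ee_rot: [-3.141, -0.027, 0.012]
force: [-11.8, -0.0, -0.3]
width: 0.004
gripper_force: 5.8
```

Home against the stop: about 5.5 N beyond the drag, and the prop no longer advances. Now I'll back straight off.

Call:
{"method": "drive_tool", "body": {
  "steps": [
    [1,-1,0,0,0],
    [1,-1,0,0,0],
    [1,-2,0,0,0],
    [1,-5,0,0,0],
    [1,-15,0,0,0],
    [1,-25,0,0,0],
    [1,-20,0,10,0],
    [1,0,0,30,0],
    [1,0,0,30,0],
    [1,0,0,0,0],
    [1,0,0,0,0]
  ]
}}

```text
clock: 19.33
position: [0.4739, -0.1671, 0.1251]
ee_rot: [3.14, 0.028, 0.009]
force: [-0.2, 0.7, -0.7]
width: 0.006
gripper_force: 0.0
```

Run:
```python
from h import *
d=get_image('wrist'); cv2.imwrite('pics/w6.png',d['image'][:,:,::-1]); c=cam(d); print(observe()['position'])
for u,v in((320,160),(320,150),(320,170),(320,180)): print(v,onz(c,u,v,.083,True))
```

```text
[ 0.47285782 -0.16695132  0.12376854]
160 [ 0.5381543  -0.16521402  0.083     ]
150 [ 0.54359576 -0.16511916  0.083     ]
170 [ 0.53268789 -0.16530943  0.083     ]
180 [ 0.52718838 -0.16540554  0.083     ]
```

View pics/w6.png

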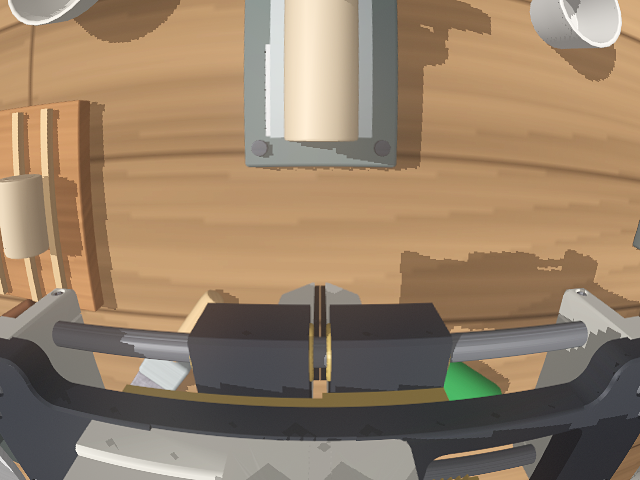

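The prop is seated in the V. Its rear rim is at (320,141), flush with the mouth and near x = 0.546 as expected, and the arm is clear.

```bash
python3 -c "
from cell import arm; print(arm.sign_off())"
```

```text
the job is handed in; nothing more can be done
None
```

The longest prop was laid in the V-block, pushed under the roller and left against the stop screw with about 5.5 N on it beyond the drag; the other props and the pottery weren't touched, and the job is handed in at about 19 s.

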